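Open the filter lid of the watch bench's dust extractor

TASK

Open the dust extractor for a filter change, using only the fingertips: press the snap tab in front of its grey filter lid right down and, keeping it down, push the lid straight back off its seat until the filter opening is fully uncovered. Leave the lid lying flat on the extractor's rear deck between the guide ribs and the tab sprung back up. Do not lift the lid, do not touch the filter below it, and leave the other things on the bench where they are.

Things in the scene. Friction and masses are not known exactly. Their poses are not given: they have to be found in the camera images.
- extractor: white bench dust extractor, 268 long (x) x 130 wide (y) mm, fixed; origin on the bench under its centre, +x from its tab end (near the robot) to its fan housing, z up. Flat deck 60 mm above the bench. Along x: front end -134, tab -119 to -91, seated lid -89 to -5, free rear deck -5 to +87, fan housing +87 to +134 (96 high, spigot 121 high), which stops the lid after 92 mm of travel
- well (a point): centre of the filter opening, at deck height; opening 54 (extractor x) x 60 (y) mm, axes as the extractor. Guide ribs 9 mm high, inner faces 49.5 mm either side of the middle, run beside the lid's seat and the whole rear deck; over the seat they carry inward lips (84 mm between them) that hold the lid's side flanges down
- tab_top (a point): centre of the top face of the snap tab, a grey spring push pad 28 (extractor x) x 40 (y) mm; at rest this face is 14 mm above the deck, fully pressed 6 mm above it. A tooth joined to the tab stands in a window behind the lid's front lip and stops the lid from sliding; axes as the extractor
- tab (a joint): how far the snap tab is pressed straight down, m: 0 at rest, 0.008 at its stop; its spring takes 2.5 N to start, 6.5 N at the stop, and returns it when let go. From 0.004 the tooth is below the lid (0.006 to be sure). Once the lid has moved back 6 mm the tooth lies under its front lip and cannot catch it again; after 18 mm the lid is clear of it
- lid: grey louvred filter lid, loose (about 100 g), 84 long (x) x 96 wide over its 4 mm thick side flanges, body 80 wide and 13 high; origin at the centre of its underside, axes as the extractor when seated (origin then at extractor x = -47, y = 0, z = 60 mm). It slides in extractor +x. The filter opening is wholly clear when it has moved 72 mm
- lid_edge (a point): middle of the lid's front lip (8 thick, 80 wide, 18 mm high), on its front face, 14 mm above the deck; this is the face to push. Seated, it is 2 mm behind the tab's rear edge
- filter: white pleated filter 53 x 59 mm lying in the filter opening under the lid, its pleats 6 mm below the deck; origin at the centre of its underside; not to be touched
- spare_filter: spare white pleated filter in a frame, 60 x 66 x 14 mm, beside the extractor; origin at the centre of its underside; leave alone
- cushion: round casing cushion, steel ring with black pad, 60 diameter, 25 mm high; origin under its centre; leave alone
- brass_tin: round open brass tin with a movement in it, 50 diameter, 17 mm high; origin under its centre; leave alone
- screwdriver: screwdriver lying along its x, 120 mm long; origin under its middle; leave alone
- movement_holder: white movement holder with two steel bars and a movement, 85 x 50 x 22 mm; origin under its middle; leave alone
- steel_case: round open steel watch case, 54 diameter, 13 mm high; origin under its centre; leave alone
- tray: white tray with four dividers, 50 x 110 x 32 mm; origin under its centre; leave alone
- card_box: open cardboard box 80 x 125 x 36 mm; origin under its centre; leave alone
Not all that is in view belongs to the job. What is shaped like the lid but orange or red is not meant.

How it is judged:
By the outcome, as a careful person would: the job done as asked, in the order asked, and still so for the second after the job is handed in, with the robot touching nothing.
It also fails if it takes over 40 s, if anything falls off the work surface, if the arm or the gripper's body presses on something with over 40 N, if the wrist force passes 120 N, or if a joint passes its speed limit or range.

ROBOT

A 6-joint arm with a two-finger parallel gripper is mounted at the origin on the work surface. World frame = base frame: x ahead of the robot, y to its left, z up, the work surface at z = 0. Lengths are in mm, angles in rad, forces in N, time in s.
With the tool pointing down it reaches from about 400 to 925 mm from the base axis. Payload 12.5 kg.
Tool frame: the origin (TCP) lies midway between the tips of the shut fingers; the grasp point (between the pads) lies 19 mm behind it; z points along the fingers, y is the line along which they close (so a half turn about z gives the same grasp; the last joint's range is limited). The gripper opens to 95 mm and grips with 3 to 60 N. Pads are 20 mm wide; open, the fingers measure 119 mm over their backs; the gripper's body (75 mm by 180 mm) begins 59 mm behind the grasp point.
Start: joints at [-1.259, 0.491, 1.559, -0, 1.092, -0.106], TCP at [253.618, -571.248, 214.661] pointing down, gripper open.
Joint ranges: [-3.1, 3.1], [-0.84, 2.19], [0.05, 2.79], [-1.13, 4.28], [0.06, 2.93], [-2.69, 2.69]. Speed limits (rad/s): [2.22, 2.22, 2.79, 3.14, 3.14, 3.14].

INTERFACE

Orientations are given as [roll, pitch, yaw] about the fixed x, y, z axes, in that order (R = Rz(yaw) Ry(pitch) Rx(roll)).
In Python, from cell import readout, eyes, env gives the robot as it stands.
- The arm moves only by the tool move_arm, never from a script. Its argument "plan" is a list of rows, each a list of 3 entries, a list of its own where there are three numbers: the turn, a rotation vector about the tool's x, y, z in degrees, then the shift along the tool's x, y, z in m, then the gripper command: -1 is shut, 1 is fully open, values between are in proportion. In form: [[[ax, ay, az], [x, y, z], jaw], ...]. A call has 1 to 5 rows; each row is the pose to reach, as a shift and turn from the pose commanded when the call began, along the tool's axes at that moment; what a row does not reach only later rows make up. A row lasts 1/8 s, in which the tool goes at most 62.5 mm and 10.7 degrees, less where a joint would pass 70% of its speed; a pose out of reach is approached as far as the arm can. A call with a gripper value outside its range is refused whole. The fingers move at their own pace and stop on an object; the grip force is fixed at half the most. Time passes only in rows, so rows that repeat a pose let the fingers close. It gives the time, the measured TCP pose, the force, the opening and the grip force at its end, in the units of the state.
- readout.state(): the state, without advancing time (a new reading comes with each control period).
- eyes.read_camera(name): name is "scene" or "top" or "wrist"; returns a dict with "img" (400x640x3 uint8, red, green, blue), "K" (3x3 intrinsics, pixels), "extrinsics" (4x4, takes a point from camera to world coordinates). Camera axes: x right, y up, looking along -z (the intrinsics and any distortion apply to the point x, -y, -z); pixel columns grow to the right and rows downward; lengths in mm; the calibration is good to about 2 mm. A picture is of the moment at which its call begins. There is no depth.
- env.job_done(): hands the job in; it is judged then, once.
Trained networks look in a picture, given as the dict that the camera call returned (one of the last four; its "shot" number tells which), for a name from the list of things; names that differ only in an ending like _2 or _b are one class to them, and where a whole thing is asked for, a point or a joint stands for the part that bears it (a point fixed in the world has none). Each returns a list of dicts, best first, with "score" (0 to 1); they miss things now and then, are a little off and sometimes report something else, mostly with a low value. They report only what shows in the picture. A call takes as long as a camera call. They do not tell look-alikes from the thing itself.
- eyes.cut_out(picture, name): "mask" (400x640 bool, what is visible of it) and "uv" ([column, row] in pixels, amid what is visible of it).
The state is a dict: "t": time; "joints": joint angles; "qvel": joint speeds; "tau": joint torques, N m; "eef_pos": TCP position; "tcp_rot": TCP orientation; "ft_force": force on the tool from outside, world axes, zero at the start; "moment": the same for the moment, N m; "opening": opening from 0.0 (shut) to 1.0 (fully open); "grip_force": force on a finger pad.
Only numpy, scipy, OpenCV 4.12 (cv2) and the standard library are available. Lean on these libraries where they do the work, as an engineer would, in place of code of your own. Each camera call takes 0.05 s, during which the arm holds its last target. There are 200 camera calls.

## Working session

There is one attempt and no reset: what is moved stays moved. The work goes in short steps, Python scripts to look and compute and a tool call to move; the robot and the scene stay as the last step left them, time stands still between calls to the robot, and variables do not carry over. Pictures are saved under pics/ and viewed, at most 10 in all, crops included, and the job is handed in when it is done.

Besides the shell and the picture viewer there is one more tool, called after ">>>" as name([rows], argument=value, ...), one row to a line, values as JSON. move_arm: Moves the arm, as the interface text tells. Its arguments: {"type":"object","properties":{"plan":{"type":"array","items":{"type":"array"}}},"required":["plan"]}

```bash
mkdir -p pics; ls; python3 - <<'E'
from cell import readout, eyes, env
import cv2,numpy as np
s=readout.state()
print({k:np.round(v,3).tolist() for k,v in s.items()})
ims=[]
for n in ["scene","top"]:
    p=eyes.read_camera(n)
    cv2.imwrite(f"pics/{n}0.png",p["img"][:,:,::-1])
    print(n,p["K"].tolist(),np.round(p["extrinsics"],4).tolist(),[k for k in p])
    for name in ["extractor","lid","lid_edge","tab_top","tab","spare_filter"]:
        for d in eyes.cut_out(p,name)[:3]: print(n,name,round(d["score"],2),np.round(d["uv"],1).tolist(),int(d["mask"].sum()))
E
```

```text
pics
{'t': 0.0, 'joints': [-1.259, 0.492, 1.559, -0.0, 1.092, -0.106], 'qvel': [0.002, 0.0, 0.0, 0.0, 0.001, 0.0], 'tau': [0.0, -61.264, -25.818, 0.069, 0.048, -0.0], 'eef_pos': [253.502, -571.016, 214.048], 'tcp_rot': [-3.14, -0.0, 0.418], 'ft_force': [0.314, 0.545, 0.064], 'moment': [0.015, -0.005, 0.024], 'grip_force': 0.0, 'opening': 1.0}
scene [[514.1520451702627, 0.0, 313.1677733310634], [0.0, 514.1520451702627, 194.9286360681681], [0.0, 0.0, 1.0]] [[-0.7266, -0.4984, 0.473, 1214.9624], [0.687, -0.5136, 0.5141, 738.4754], [-0.0133, 0.6984, 0.7156, 1112.2588], [0.0, 0.0, 0.0, 1.0]] ['img', 'K', 'extrinsics', 'shot']
scene extractor 0.84 [313.3, 231.5] 3990
scene lid 0.96 [336.9, 208.9] 762
scene lid 0.81 [346.2, 175.3] 608
scene lid 0.61 [430.3, 217.0] 890
scene lid_edge 0.9 [429.3, 217.2] 852
scene lid_edge 0.68 [348.3, 176.0] 638
scene lid_edge 0.56 [335.3, 209.2] 750
scene tab 0.44 [349.5, 198.9] 110
scene tab 0.22 [311.4, 195.5] 307
scene spare_filter 0.66 [339.1, 278.1] 595
top [[482.6320163691733, 0.0, 314.70469577682707], [0.0, 482.6320163691733, 203.12758883434014], [0.0, 0.0, 1.0]] [[-0.0099, 0.999, -0.0438, 459.1698], [-0.9999, -0.0104, -0.0112, -6.7858], [-0.0116, 0.0436, 0.999, 1393.7559], [0.0, 0.0, 0.0, 1.0]] ['img', 'K', 'extrinsics', 'shot']
top extractor 0.96 [293.3, 175.6] 3685
top lid 0.76 [336.7, 255.9] 910
top lid 0.71 [232.7, 279.3] 943
top lid 0.68 [293.0, 202.4] 916
top lid_edge 0.93 [292.0, 205.4] 936
top lid_edge 0.8 [231.2, 282.4] 943
top lid_edge 0.74 [336.2, 263.4] 978
top tab_top 0.65 [288.7, 222.0] 148
top tab 0.63 [290.9, 222.8] 160
top tab 0.46 [290.6, 200.4] 910
top spare_filter 0.84 [244.0, 164.2] 468
```

```bash
python3 - <<'E'
import cv2
a=cv2.imread("pics/top0.png")[100:320,180:400]
b=cv2.imread("pics/scene0.png")[130:310,240:480]
cv2.imwrite("pics/topc.png",cv2.resize(a,(600,600),interpolation=cv2.INTER_CUBIC))
cv2.imwrite("pics/scc.png",cv2.resize(b,(800,600),interpolation=cv2.INTER_CUBIC))
E
```

```text
(no output)
```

View pics/topc.png

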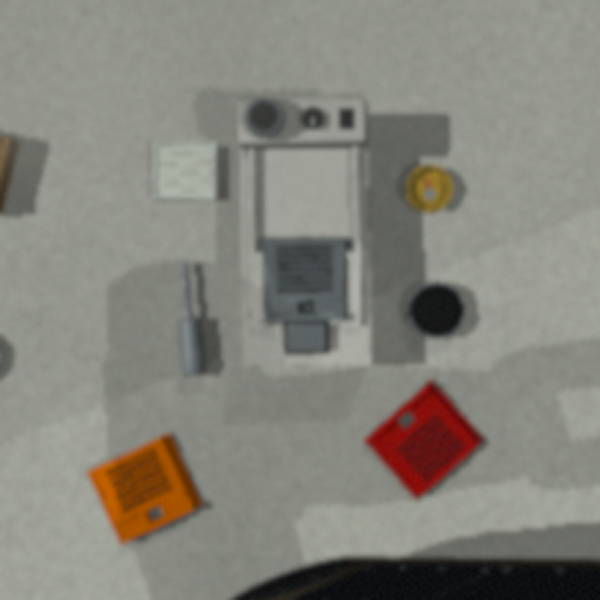

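View pics/scc.png

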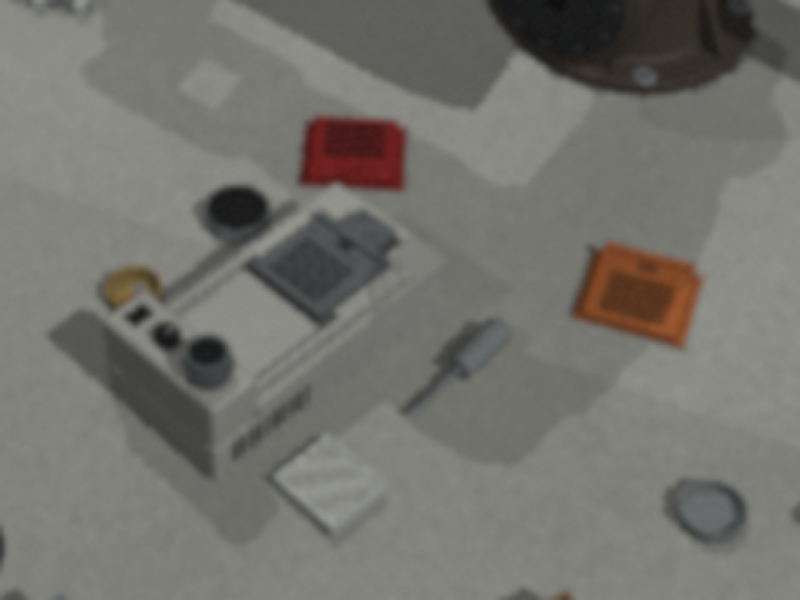

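The top view shows three lid-shaped objects: grey at (293,202) on the white extractor, orange at (232,279) and red at (336,256), both loose on the bench. The grey one fits: it is grey, seated on the extractor, with the tab at (291,223) on its robot side. The enlarged crops confirm this.

```bash
cat > h.py <<'E'
import numpy as np,cv2
from scipy.spatial.transform import Rotation as R
def ray(p,uv,z):
    K=np.array(p["K"]);E=np.array(p["extrinsics"])
    uv=np.atleast_2d(uv).astype(float)
    d=np.c_[(uv[:,0]-K[0,2])/K[0,0],-(uv[:,1]-K[1,2])/K[1,1],-np.ones(len(uv))]@E[:3,:3].T
    o=E[:3,3]; return o+d*((z-o[2])/d[:,2])[:,None]
def proj(p,X):
    K=np.array(p["K"]);E=np.array(p["extrinsics"])
    c=(np.atleast_2d(X)-E[:3,3])@E[:3,:3]
    return np.c_[K[0,0]*c[:,0]/-c[:,2]+K[0,2],K[1,1]*-c[:,1]/-c[:,2]+K[1,2]]
E
python3 - <<'E'
from cell import readout,eyes
from h import *
p=eyes.read_camera("top")
cr=lambda x,y:(180+(x+.5)/600*220-.5,100+(y+.5)/600*220-.5)
# crop picks: deck front corners, deck/lid corners
for n,c,z in [("deckFL",(243,365),60),("deckFR",(371,363),60),("housFL",(240,143),96),("housFR",(365,143),96),("housBL",(239,98),96),("housBR",(365,98),96),("tab",(306,337),74),("lidmid",(306,280),73)]:
    print(n,np.round(ray(p,cr(*c),z),1).tolist())
w=eyes.read_camera("wrist"); s=readout.state()
E=np.array(w["extrinsics"]);Rt=R.from_euler("xyz",s["tcp_rot"]).as_matrix()
print("cam in tool",np.round(Rt.T@(E[:3,3]-s["eef_pos"]),1),np.round(Rt.T@E[:3,:3],3).tolist(),w["K"])
E
```

```text
deckFL [[434.9, 135.8, 60.0]]
deckFR [[435.7, 6.1, 60.0]]
housFL [[655.6, 133.7, 96.0]]
housFR [[654.1, 9.6, 96.0]]
housBL [[700.5, 134.4, 96.0]]
housBR [[699.0, 9.1, 96.0]]
tab [[462.6, 70.9, 74.0]]
lidmid [[519.8, 70.5, 73.0]]
cam in tool [  67.9   -0.3 -171.4] [[0.0, 0.97, 0.242], [1.0, -0.0, 0.0], [0.0, 0.242, -0.97]] [[325.82827391   0.         317.40563091]
 [  0.         325.82827391 197.9085596 ]
 [  0.           0.           1.        ]]
```

>>> move_arm([
  [[0,0,-10],[0.04,-0.04,0],-1],
  [[0,0,-20],[0.08,-0.08,0],-1],
  [[0,0,-30],[0.12,-0.12,0],-1],
  [[0,0,-40],[0.16,-0.16,0],-1],
  [[0,0,-50],[0.2,-0.2,0],-1],
])

```text
t: 1.42
eef_pos: [355.7, -305.7, 214.8]
tcp_rot: [3.141, 0.0, 1.296]
ft_force: [0.8, -0.6, -0.3]
opening: 0.528
grip_force: 0.0
```

>>> move_arm([
  [[0,0,-4],[0.06,0.004,0],-1],
  [[0,0,-8],[0.12,0.008,0],-1],
  [[0,0,-12],[0.18,0.012,0],-1],
  [[0,0,-16],[0.24,0.016,0],-1],
  [[0,0,-16],[0.3,0.021,0],-1],
])

```text
t: 2.05
eef_pos: [458.9, -22.9, 215.0]
tcp_rot: [3.141, 0.0, 1.571]
ft_force: [1.5, -1.1, 1.0]
opening: 0.025
grip_force: 0.0
```

```bash
python3 - <<'E'
from cell import readout,eyes
from h import *
s=readout.state();print(np.round(s["eef_pos"],1),np.round(s["tcp_rot"],4),s["opening"])
w=eyes.read_camera("wrist");cv2.imwrite("pics/w1.png",w["img"][:,:,::-1])
np.savez("w1.npz",K=w["K"],extrinsics=w["extrinsics"])
for name,z in [("lid",73),("lid_edge",74),("tab_top",74),("extractor",60)]:
    for d in eyes.cut_out(w,name)[:2]:
        r=cv2.minAreaRect(np.argwhere(d["mask"])[:,::-1].astype(np.float32))
        print(name,round(d["score"],2),np.round(d["uv"]).tolist(),np.round(ray(w,d["uv"],z),1).tolist(),np.round(ray(w,cv2.boxPoints(r),z)[:,:2],1).tolist())
E
```

```text
[458.9 -22.9 215. ] [3.1407e+00 3.0000e-04 1.5707e+00] 0.024754563239591194
lid 0.76 [223.0, 192.0] [[366.3, -26.8, 73.0]] [[316.6, -24.3], [372.9, 23.0], [423.8, -37.2], [366.8, -89.1]]
lid 0.63 [388.0, 82.0] [[523.2, 76.1, 73.0]] [[476.0, 26.7], [476.5, 120.2], [559.9, 118.9], [566.1, 25.2]]
lid_edge 0.98 [384.0, 84.0] [[519.9, 74.2, 74.0]] [[476.1, 26.8], [476.4, 119.8], [558.7, 118.6], [565.0, 25.4]]
lid_edge 0.63 [226.0, 193.0] [[368.8, -28.1, 74.0]] [[316.8, -24.7], [372.5, 23.4], [424.4, -36.0], [368.0, -88.8]]
tab_top 0.82 [320.0, 87.0] [[461.4, 71.5, 74.0]] [[447.1, 91.7], [491.9, 91.7], [492.9, 52.9], [446.7, 52.9]]
tab_top 0.5 [481.0, 75.0] [[607.0, 81.5, 74.0]] [[432.4, 136.6], [731.7, 143.9], [767.7, 9.0], [433.3, -0.0]]
extractor 0.65 [481.0, 77.0] [[614.1, 81.7, 60.0]] [[431.0, 146.6], [744.8, 146.6], [778.4, 4.9], [427.7, 4.9]]
```

View pics/w1.png

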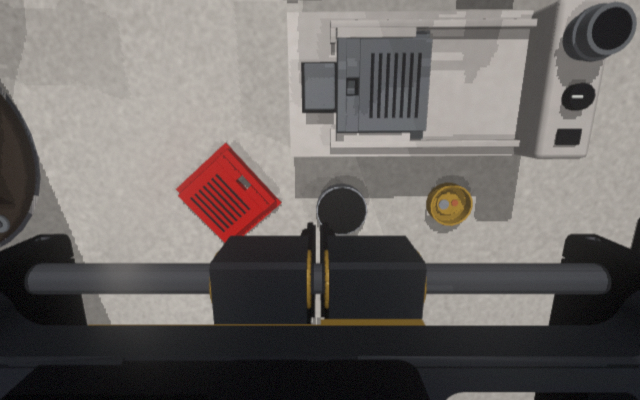

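The wrist view shows the grey tab at (320,87), the grey lid at (385,84), and the rear deck and fan housing to their right. The red look-alike is at (228,190). I'll enlarge the view to pick corners.

```bash
python3 - <<'E'
import cv2
a=cv2.imread("pics/w1.png")[0:165,285:445]
cv2.imwrite("pics/w1c.png",cv2.resize(a,None,fx=3.6,fy=3.6,interpolation=cv2.INTER_CUBIC)); 
E
```

```text
(no output)
```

View pics/w1c.png

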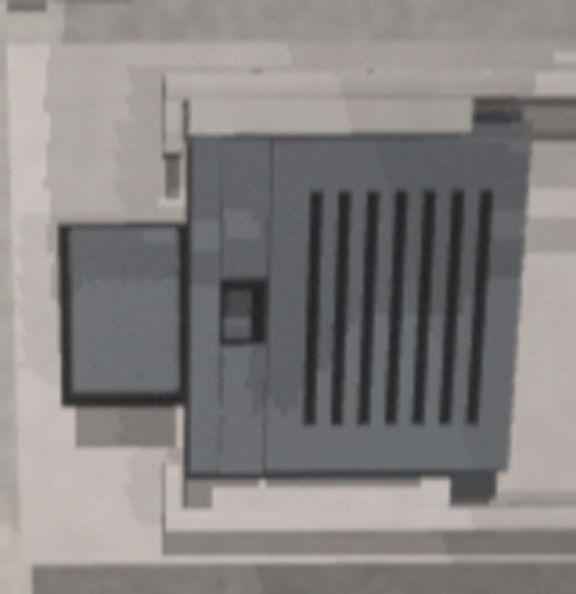

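```bash
cat >> h.py <<'E'
def fit(p,pts):
    from scipy.optimize import least_squares
    M=np.array([q[0] for q in pts],float);U=np.array([q[1] for q in pts],float)
    def W(v):
        c,s=np.cos(v[2]),np.sin(v[2]);return np.c_[v[0]+c*M[:,0]-s*M[:,1],v[1]+s*M[:,0]+c*M[:,1],M[:,2]]
    r=least_squares(lambda v:(proj(p,W(v))-U).ravel(),[567,71,0],x_scale=[10,10,.01],loss="soft_l1")
    return r.x,np.round(proj(p,W(r.x))-U,1)
E
python3 - <<'E'
from h import *
p=dict(np.load("w1.npz"))
u=lambda x,y:(285+(x+.5)/3.6-.5,(y+.5)/3.6-.5)
v,e=fit(p,[((-119,20,74),u(68,228)),((-91,20,74),u(183,228)),((-91,-20,74),u(181,395)),((-119,-20,74),u(72,395)),
((-89,40,78),u(188,137)),((-89,-40,78),u(188,472)),((-5,40,73),u(528,138)),((-5,-40,73),u(507,472))])
print(np.round(v,4),e.tolist())
E
```

```text
[5.658075e+02 7.257020e+01 8.400000e-03] [[-0.1, 0.2], [-0.7, -0.1], [-0.4, -0.2], [-0.4, 0.1], [0.5, -0.2], [-0.0, 0.7], [0.9, -0.0], [0.2, -0.3]]
```

The fit is good: extractor origin (565.8, 72.6), yaw 0.0084. Next I'll check the fingertip thickness near the projected TCP.

```bash
python3 - <<'E'
from h import *
p=dict(np.load("w1.npz"))
t=np.array([458.9,-22.9,215.0])
for d in [(0,0,0),(12,0,0),(-12,0,0),(0,10,0),(12,10,0),(0,10,40),(12,10,40)]: print(d,np.round(proj(p,t+d),1)[0])
a=cv2.imread("pics/w1.png")[200:340,220:420]
cv2.imwrite("pics/w1t.png",cv2.resize(a,None,fx=4,fy=4,interpolation=cv2.INTER_CUBIC))
E
```

```text
(0, 0, 0) [317.2 241.7]
(12, 0, 0) [338.6 241.7]
(-12, 0, 0) [295.8 241.7]
(0, 10, 0) [317.2 224.8]
(12, 10, 0) [338.9 224.8]
(0, 10, 40) [317.2 254.5]
(12, 10, 40) [344.8 254.4]
```

View pics/w1t.png

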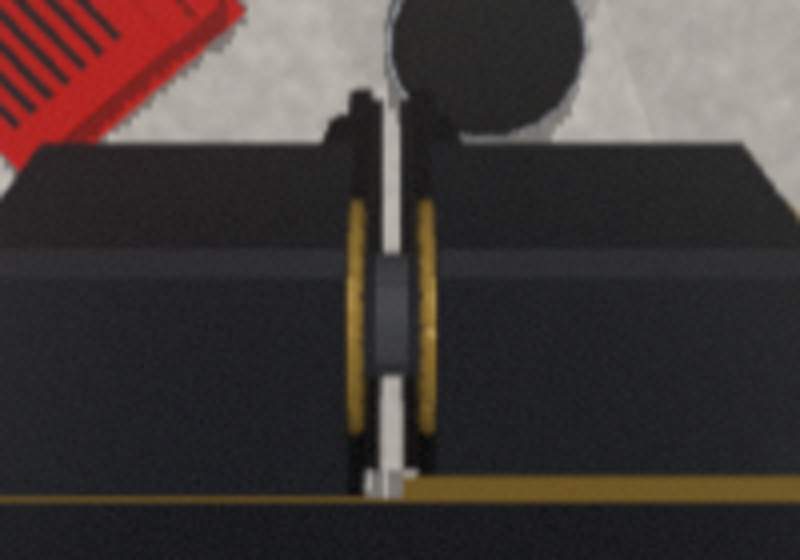

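>>> move_arm([
  [[0,0,-0.5],[0.05,-0.001,0],-0.75],
  [[0,0,-0.5],[0.0945,-0.001,0.02],-0.75],
  [[0,0,-0.5],[0.0945,-0.001,0.07],-0.75],
  [[0,0,-0.5],[0.0945,-0.001,0.12],-0.75],
  [[0,0,-0.5],[0.0945,-0.001,0.12],-0.75],
])

```text
t: 2.92
eef_pos: [456.1, 68.3, 92.6]
tcp_rot: [-3.136, 0.0, 1.576]
ft_force: [-0.4, -0.6, 0.7]
opening: 0.127
grip_force: 0.0
```

```bash
python3 - <<'E'
from cell import readout,eyes
from h import *
s=readout.state();print(np.round(s["eef_pos"],1),np.round(s["tcp_rot"],4),s["opening"],np.round(s["ft_force"],1))
w=eyes.read_camera("wrist")
np.savez("w2.npz",K=w["K"],extrinsics=w["extrinsics"])
a=w["img"][120:330,220:480,::-1]
cv2.imwrite("pics/w2.png",cv2.resize(a,None,fx=2.8,fy=2.8,interpolation=cv2.INTER_CUBIC))
E
```

```text
[456.1  68.3  92.6] [-3.1355e+00  2.0000e-04  1.5762e+00] 0.12657214567500147 [-0.4 -0.6  0.7]
```

View pics/w2.png

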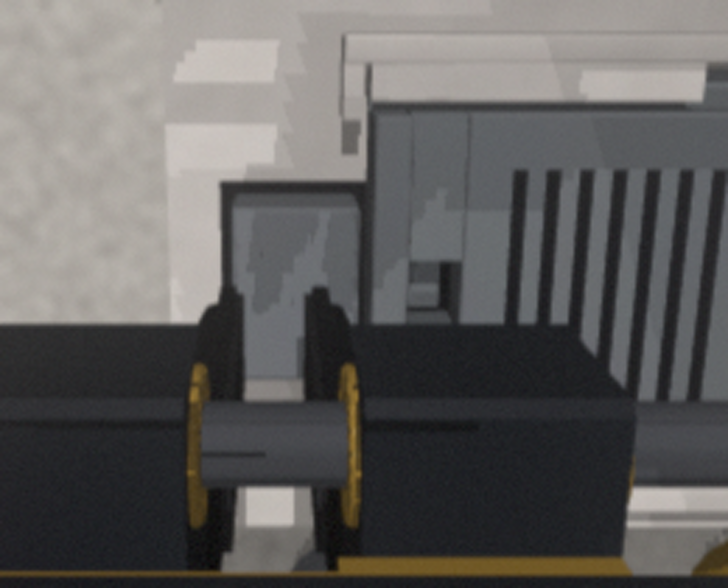

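Both tips are above the tab: the tips are at crop columns 230 and 318, and the tab spans 222–362, ahead of the lid lip at 370. I'll descend to just above it.

>>> move_arm([
  [[0,0,0],[0,0,0.008],-0.75],
  [[0,0,0],[0,0,0.016],-0.75],
  [[0,0,0],[0,0,0.016],-0.75],
])

```text
t: 3.35
eef_pos: [457.6, 69.6, 78.8]
tcp_rot: [3.141, 0.0, 1.578]
ft_force: [-0.7, -0.0, -0.2]
opening: 0.125
grip_force: 0.0
```

>>> move_arm([
  [[0,0,0],[0.002,0,0.003],-0.75],
  [[0,0,0],[0.002,0,0.006],-0.75],
  [[0,0,0],[0.002,0,0.009],-0.75],
  [[0,0,0],[0.002,0,0.009],-0.75],
])

```text
t: 3.85
eef_pos: [457.7, 71.8, 69.6]
tcp_rot: [3.141, -0.0, 1.578]
ft_force: [0.0, 3.0, 4.3]
opening: 0.123
grip_force: 2.3
```

>>> move_arm([
  [[0,0,0],[0,0,0.0015],-0.75],
  [[0,0,0],[0,0,0.003],-0.75],
  [[0,0,0],[0,0,0.004],-0.75],
  [[0,0,0],[0,0,0.004],-0.75],
])

```text
t: 4.35
eef_pos: [457.7, 71.8, 66.2]
tcp_rot: [3.141, -0.0, 1.578]
ft_force: [-1.9, 4.5, 13.5]
opening: 0.126
grip_force: 6.8
```

The tab is at its stop (13.5 N at z 66). Now I'll slide back, keeping it down.

>>> move_arm([
  [[0,0,0],[0,0.003,0],-0.75],
  [[0,0,0],[0,0.006,0],-0.75],
  [[0,0,0],[0,0.009,0],-0.75],
  [[0,0,0],[0,0.012,0],-0.75],
  [[0,0,0],[0,0.015,0],-0.75],
])

```text
t: 4.97
eef_pos: [468.0, 71.9, 65.9]
tcp_rot: [-3.132, 0.0, 1.579]
ft_force: [-18.2, 2.1, 25.6]
opening: 0.124
grip_force: 13.0
```

```bash
python3 - <<'E'
from cell import readout,eyes
from h import *
s=readout.state();print(np.round(s["eef_pos"],1),s["opening"],np.round(s["ft_force"],1))
w=eyes.read_camera("wrist")
a=w["img"][120:330,220:480,::-1]
cv2.imwrite("pics/w3.png",cv2.resize(a,None,fx=2.8,fy=2.8,interpolation=cv2.INTER_CUBIC))
E
```

```text
[468.   71.9  65.9] 0.12373758481765787 [-18.2   2.1  25.6]
```

View pics/w3.png

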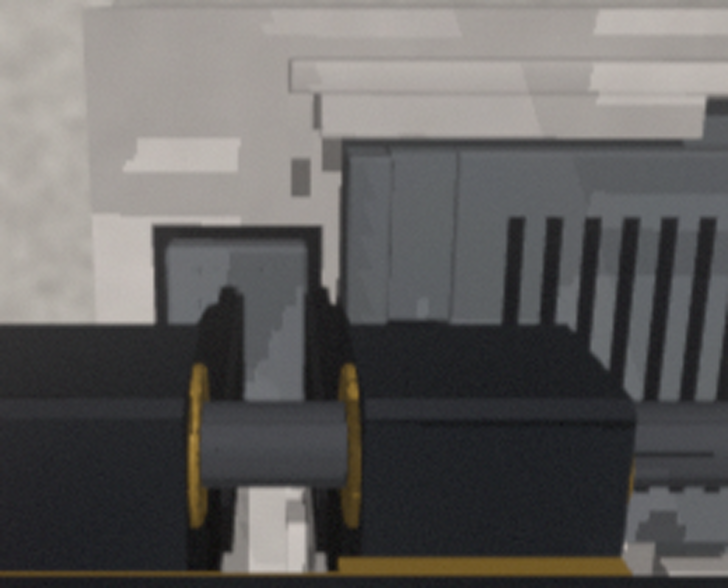

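The lid is moving: a gap has opened between the rail end at column 320 and the lip at 345. The tab is still down. I'll ease the vertical force slightly and carry on.

>>> move_arm([
  [[0,0,0],[0,0.003,-0.0005],-0.75],
  [[0,0,0],[0,0.006,-0.0005],-0.75],
  [[0,0,0],[0,0.009,-0.0005],-0.75],
  [[0,0,0],[0,0.012,-0.0005],-0.75],
])

```text
t: 5.52
eef_pos: [482.0, 71.8, 66.1]
tcp_rot: [-3.136, 0.0, 1.579]
ft_force: [-10.4, 0.4, 12.3]
opening: 0.129
grip_force: 6.1
```

>>> move_arm([
  [[0,0,0],[0,0.004,0],-0.75],
  [[0,0,0],[0,0.008,-0.001],-0.75],
  [[0,0,0],[0,0.012,-0.002],-0.75],
  [[0,0,0],[0,0.016,-0.003],-0.75],
  [[0,0,0],[0,0.02,-0.003],-0.75],
])

```text
t: 6.15
eef_pos: [504.8, 72.0, 69.1]
tcp_rot: [3.142, 0.0, 1.578]
ft_force: [-1.7, -0.8, 0.3]
opening: 0.125
grip_force: 0.5
```

```bash
python3 - <<'E'
from cell import readout,eyes
from h import *
s=readout.state();print(np.round(s["eef_pos"],1),s["opening"],np.round(s["ft_force"],1))
w=eyes.read_camera("wrist")
np.savez("w4.npz",K=w["K"],extrinsics=w["extrinsics"])
a=w["img"][100:330,150:480,::-1]
cv2.imwrite("pics/w4.png",cv2.resize(a,None,fx=2.4,fy=2.4,interpolation=cv2.INTER_CUBIC))
E
```

```text
[504.8  72.   69.1] 0.12507684394559082 [-1.7 -0.8  0.3]
```

View pics/w4.png

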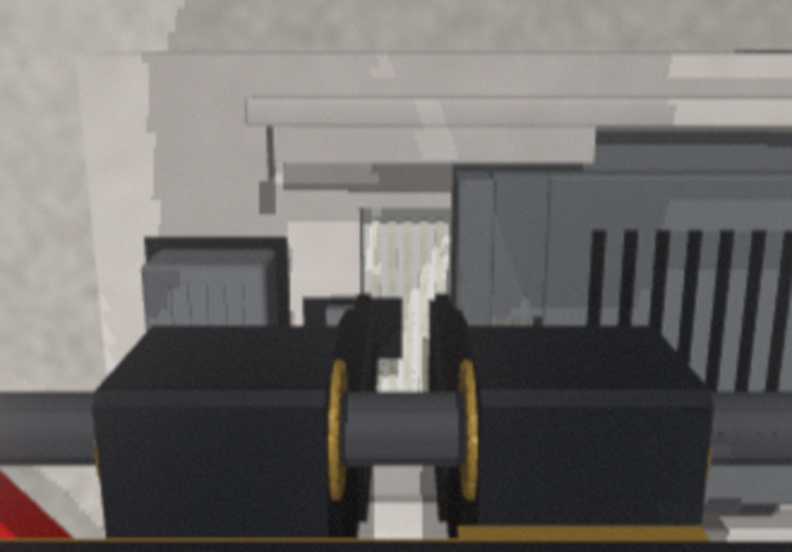

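The tab has sprung back up, the white pleats show, and the lid is straight with about 40 mm of travel. About 42 mm more is needed.

>>> move_arm([
  [[0,0,0],[0,0.006,0],-0.75],
  [[0,0,0],[0,0.012,0],-0.75],
  [[0,0,0],[0,0.018,0],-0.75],
  [[0,0,0],[0,0.024,0],-0.75],
  [[0,0,0],[0,0.03,0],-0.75],
])

```text
t: 6.82
eef_pos: [534.9, 72.3, 69.1]
tcp_rot: [-3.142, 0.0, 1.578]
ft_force: [-0.3, 0.2, 0.6]
opening: 0.125
grip_force: 0.7
```

>>> move_arm([
  [[0,0,0],[0,0.005,0],-0.75],
  [[0,0,0],[0,0.009,0],-0.75],
  [[0,0,0],[0,0.012,0],-0.75],
  [[0,0,0],[0,0.012,0],-0.75],
])

```text
t: 7.32
eef_pos: [546.8, 72.3, 69.1]
tcp_rot: [3.141, 0.0, 1.578]
ft_force: [0.3, 0.2, 0.3]
opening: 0.122
grip_force: 0.0
```

>>> move_arm([
  [[0,0,0],[0,-0.005,0],-0.75],
  [[0,0,0],[0,-0.008,-0.01],-0.75],
  [[0,0,0],[0,-0.008,-0.06],-0.75],
  [[0,0,0],[0,-0.02,-0.11],-0.75],
  [[0,0,0],[-0.03,-0.03,-0.15],-0.75],
])

```text
t: 7.95
eef_pos: [516.2, 42.8, 221.7]
tcp_rot: [3.14, 0.0, 1.581]
ft_force: [1.2, -0.4, 0.1]
opening: 0.125
grip_force: 0.0
```

```bash
python3 - <<'E'
from cell import readout,eyes
from h import *
s=readout.state();print(np.round(s["eef_pos"],1),np.round(s["ft_force"],1))
w=eyes.read_camera("wrist")
np.savez("w5.npz",K=w["K"],extrinsics=w["extrinsics"])
v=np.array([565.8,72.6]);th=.0084;Rm=np.array([[np.cos(th),-np.sin(th)],[np.sin(th),np.cos(th)]])
img=w["img"][:,:,::-1].copy()
for d in (72,82,92):
    q=proj(w,np.r_[v+Rm@[-89+d,40],78]); print(d,np.round(q))
a=img[60:300,200:520]
cv2.imwrite("pics/w5.png",cv2.resize(a,None,fx=2.5,fy=2.5,interpolation=cv2.INTER_CUBIC))
E
```

```text
[516.2  42.8 221.7] [ 1.2 -0.4  0.1]
72 [[352. 115.]]
82 [[363. 115.]]
92 [[374. 115.]]
```

View pics/w5.png

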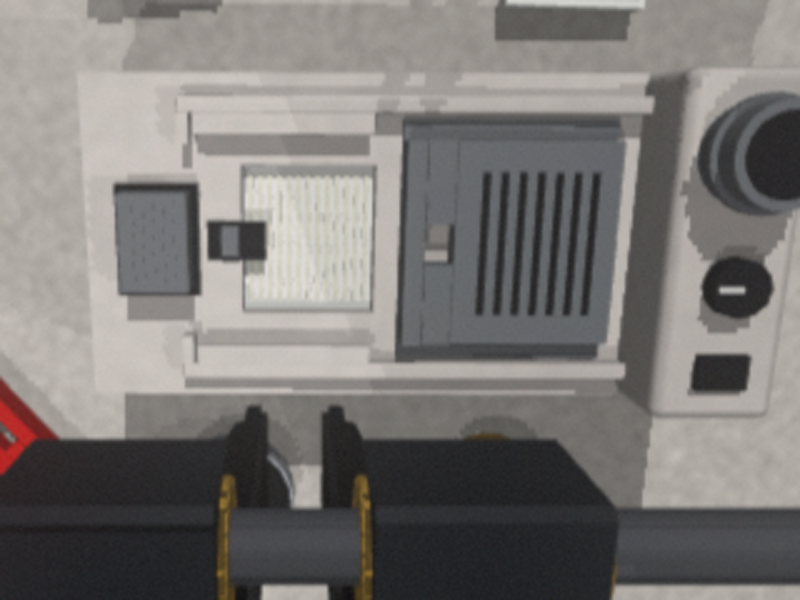

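The last view shows the lid flat between the ribs with its front at column 362 (about 82 mm of travel). The opening at crop (243–375, 165–310) is fully clear and the tab is up.

```bash
python3 -c "
from cell import env
print(env.job_done())"
```

```text
the job is handed in; nothing more can be done
None
```

The job is handed in: I pressed the tab to its stop and pushed the lid back about 82 mm, with the tab held down until the lid was about clear of the tooth. The filter opening is fully uncovered, the lid lies flat between the ribs and the tab is back up; I did not re-check the other bench items after the move.

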